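# Rack the two coated plates between their neighbours

### The arm

A 6-joint arm with a two-finger parallel gripper is mounted at the origin on the work surface. World frame = base frame: x ahead of the robot, y to its left, z up, the work surface at z = 0. Lengths are in mm, angles in rad, forces in N, time in s.
With the tool pointing down it reaches from about 350 to 875 mm from the base axis. Payload 4.2 kg.
Tool frame: the origin (TCP) lies between the finger pads; the fingertips stand 11 mm ahead of it and the grasp point (between the pads) lies 8 mm behind it; z points along the fingers, y is the direction in which the jaws open and shut (so a half turn about z gives the same grasp; the last joint's range is limited). The gripper opens to 85 mm and grips with 20 to 120 N. Pads are 22 mm wide; open, the fingers measure 114 mm over their backs; the gripper's body (76 mm by 85 mm) begins 54 mm behind the grasp point. The pads swing forward as they close: fully open they stand 13 mm farther back than shut.
Start: joints at [-1.022, 0.385, 0.008, 0, -1.194, -0.259], TCP at [178.616, -598.912, 242.312] pointing down, gripper open.
Joint ranges: [-3.14, 3.14], [-1.21, 2.06], [-1.07, 1.41], [-3.16, 2.05], [-2.99, -0.16], [-3.1, 3.1]. Speed limits (rad/s): [2.79, 2.79, 3.14, 3.14, 3.14, 3.14].

### API

Orientations are given as a unit quaternion [x, y, z, w].
In Python, from bench import * gives the robot as it stands. The module is installed in compiled form; this text tells all that it offers.
- The arm moves only by the tool drive_tool, never from a script. Its argument "increments" is a list of rows, each a list of 3 entries, a list of its own where there are three numbers: the gripper command: -1 is shut, 1 is fully open, values between are in proportion, then the shift along the tool's x, y, z scaled (see below), then the turn about the tool's z scaled (see below). In form: [[hand, [tx, ty, tz], turn], ...]. A call has 1 to 20 rows; each row shifts and turns the commanded pose from where the row before left it, along the tool's axes as they then stand; what a row does not reach is not made up. The controller multiplies each number of a shift by 0.3 m and each number of a turn by 2 rad. A row lasts 1/8 s, in which the tool goes at most 62.5 mm and 10.7 degrees, less where a joint would pass 70% of its speed; a pose out of reach is approached as far as the arm can. A call with a number of a shift or a turn outside -1 to 1 is refused whole. A call with a gripper value outside its range is refused whole. The fingers move at their own pace and stop on an object; the grip force is fixed at half the most. Time passes only in rows, so rows that do not move let the fingers close. It gives the time, the measured TCP pose, the force and the opening at its end, in the units of the state.
- read_state(): the state, without advancing time (a new reading comes with each control period).
- get_image(name): name is "side" or "top" or "wrist"; returns the picture (480x640x3 uint8, red, green, blue); there is no depth.
- calibration(name): a dict with "fovy" (degrees; the focal length in pixels is half the picture's height over the tangent of half this angle, whatever the lens; pixels are square), "cx", "cy" (the principal point, pixels), "R" (3x3) and "t" (3): a world point X has camera coordinates R X + t. Camera axes: x right, y down, z forward; pixel columns grow to the right and rows downward; lengths in mm; the calibration is good to about 2 mm. A picture is of the moment at which its call begins: read the wrist's pose just before it. calibration takes no time and is no camera call; for the wrist camera it gives the pose at the moment of the call.
- job_done(): hands the job in, once; it reports no verdict.
The state is a dict: "clock": time; "joints": joint angles; "joint_vel": joint speeds; "joint_efforts": joint torques, N m; "position": TCP position; "ee_rot": TCP orientation; "contact_force": force on the tool from outside, world axes, zero at the start; "wrist_torque": the same for the moment, N m; "gripper_width": finger opening in mm.
Only numpy, scipy, OpenCV 4.12 (cv2) and the standard library are available. Lean on these libraries where they do the work, as an engineer would, in place of code of your own. Each camera call takes 0.05 s, during which the arm holds its last target.

### The job

Move the green-banded and the orange-banded glass plate from their easels into the drying rack: each goes upright into the empty slot marked by the clips of its own colour, centred and fully down on the slot floor, band at the top, and let go. Lower them gently rather than dropping or forcing them, leave the grey-banded plates standing in their slots, and do not knock the bottle, the beaker or the rolling vial.

Things in the scene. Friction and masses are not known exactly. Their poses are not given: they have to be found in the camera images.
- green_plate: white coated glass plate, 120 mm tall (own z), 56 mm wide (own y), 5 mm thick (own x), about 85 g, green band on its top 22 mm. Origin: middle of its lower edge. At first leans in its easel 20 deg from upright, top towards the easel's -x (robot side). Take it by its two long side edges (fingers close along own y, coming down along the plate), in the upper half, where they are free.
- green_clip: two green clips (14 mm long in x) fixed on the rack's sills at both ends of the empty slot for the green plate. Origin: middle of that slot, on its floor, where the origin of the seated plate belongs; x across the slot (plate thickness), y along it (plate width), z up. Either face of the plate may look forward.
- easel_green: fixed easel holding the green plate at first: grey foot 100 x 74 x 12 mm, origin mid-underside; plate's lower edge at (22, 0, 28) mm. Back 36 mm wide behind the plate's -x face, up to 60 mm along it; ledge with 12 mm lip on the +x side: draw the plate out along its slope for 20 mm or more.
- orange_plate: white coated glass plate, 120 mm tall (own z), 56 mm wide (own y), 5 mm thick (own x), about 85 g, orange band on its top 22 mm. Origin: middle of its lower edge. At first leans in its easel 20 deg from upright, top towards the easel's -x (robot side). Take it by its two long side edges (fingers close along own y, coming down along the plate), in the upper half, where they are free.
- orange_clip: two orange clips (14 mm long in x) fixed on the rack's sills at both ends of the empty slot for the orange plate. Origin: middle of that slot, on its floor, where the origin of the seated plate belongs; x across the slot (plate thickness), y along it (plate width), z up. Either face of the plate may look forward.
- easel_orange: fixed easel holding the orange plate at first: grey foot 100 x 74 x 12 mm, origin mid-underside; plate's lower edge at (22, 0, 28) mm. Back 36 mm wide behind the plate's -x face, up to 60 mm along it; ledge with 12 mm lip on the +x side: draw the plate out along its slope for 20 mm or more.
- rack: fixed drying rack, base 160 (x) x 104 (y) x 12 mm, origin mid-underside. Five slots along y, at x = -50, -25, 0, 25, 50 mm, floor at z = 12 mm. Each is an 8 mm gap between blue teeth (two rows, y = +-18 mm) with straight sides to 36 mm above the floor, 45 deg gable tops to 48 mm. Sills at y = +-46 mm; sills and clips end 22 mm above the floor.
- grey_plate1: white coated glass plate, 120 mm tall (own z), 56 mm wide (own y), 5 mm thick (own x), about 85 g, grey band on its top 22 mm. Origin: middle of its lower edge. Loose, already standing in one of the rack's slots; leave it there.
- grey_plate2: white coated glass plate, 120 mm tall (own z), 56 mm wide (own y), 5 mm thick (own x), about 85 g, grey band on its top 22 mm. Origin: middle of its lower edge. Loose, already standing in one of the rack's slots; leave it there.
- grey_plate3: white coated glass plate, 120 mm tall (own z), 56 mm wide (own y), 5 mm thick (own x), about 85 g, grey band on its top 22 mm. Origin: middle of its lower edge. Loose, already standing in one of the rack's slots; leave it there.
- amber_bottle: amber glass bottle, 56 mm diameter, 125 mm tall, upright and loose; origin at the centre of its underside. Bystander.
- beaker: glass beaker, 72 mm diameter at the rim, 85 mm tall, upright and loose; origin at the centre of its underside. Bystander.
- vial_center (a point): centre of a green glass vial, 26 mm diameter, 100 mm long, lying loose on its side between the robot and the rack; it rolls at a touch. Bystander.

How it is judged (in metres and radians):
At the end, for the whole second after the job is handed in: Each coloured plate stands released and still between its colour's clips: within 5 mm across, 10 mm along and 4 mm of the floor of the slot, 0.13 rad of upright, 0.17 rad of its direction. Grey plates moved under 12 mm, upright to 0.15 rad; bottle, beaker, vial moved under 30 mm (x of green_plate in the frame of green_clip between -0.005 and 0.005 m and y of green_plate in the frame of green_clip between -0.01 and 0.01 m and z of green_plate in the frame of green_clip between -0.004 and 0.004 m and angle between each of green_plate, orange_plate's own z axis and vertical below 0.13 rad and angle between the x axis of green_plate and the x axis of green_clip, either way round below 0.17 rad and linear speed of each of green_plate, orange_plate below 0.02 m/s and contact force between each of green_plate, orange_plate and the fingers below 0.05 N and x of orange_plate in the frame of orange_clip between -0.005 and 0.005 m and y of orange_plate in the frame of orange_clip between -0.01 and 0.01 m and z of orange_plate in the frame of orange_clip between -0.004 and 0.004 m and angle between the x axis of orange_plate and the x axis of orange_clip, either way round below 0.17 rad and distance of each of grey_plate1, grey_plate2, grey_plate3 from where it was at the start of the episode below 0.012 m and angle between each of grey_plate1, grey_plate2, grey_plate3's own z axis and vertical below 0.15 rad and distance of each of amber_bottle, beaker, vial_center from where it was at the start of the episode below 0.03 m); the robot touches nothing.
It fails at once if a grey-banded plate is lifted or shifted by more than 12 mm (distance of any of grey_plate1, grey_plate2, grey_plate3 from where it was at the start of the episode above 0.012 m).
It fails at once if the bottle, the beaker or the vial is knocked or rolled more than 30 mm away (distance of any of amber_bottle, beaker, vial_center from where it was at the start of the episode above 0.03 m).
It fails at once if a plate is dropped into the rack, not lowered: faster than 0.45 m/s with its lower edge among the teeth ((linear speed of green_plate above 0.45 m/s and z of green_plate in the frame of rack below 0.05 m and horizontal distance between green_plate and rack below 0.08 m) or (linear speed of orange_plate above 0.45 m/s and z of orange_plate in the frame of rack below 0.05 m and horizontal distance between orange_plate and rack below 0.08 m)).
It fails at once if a plate is pressed on the rack with more than 45 N (contact force between any of green_plate, orange_plate and rack above 45 N).
It also fails if it takes over 64 s, if anything falls off the work surface, if the arm or the gripper's body presses on something with over 40 N, if the wrist force passes 120 N, or if a joint passes its speed limit or range.

## Working session

There is one attempt and no reset: what is moved stays moved. The work goes in short steps, Python scripts to look and compute and a tool call to move; the robot and the scene stay as the last step left them, time stands still between calls to the robot, and variables do not carry over. Pictures are saved under pics/ and viewed, and the job is handed in when it is done.

Besides the shell and the picture viewer there is one more tool, called as name(argument=value, ...) on one line, values as JSON. drive_tool: Moves the arm, as the interface text tells. Shifts and turns lie within -1 to 1; 1 stands for 0.3 m of shift or 2 rad of turn. Its arguments: {"type":"object","properties":{"increments":{"type":"array"}},"required":["increments"]}

```bash
mkdir -p pics; python3 - <<'E'
from bench import *
import cv2
for n in ["side","top","wrist"]:
    c=calibration(n); print(n,c)
    cv2.imwrite(f"pics/{n}0.png",get_image(n)[:,:,::-1])
s=read_state()
print(s)
E
```

```text
side {'fovy': 43.31307732518914, 'cx': 324.94798677494833, 'cy': 237.2527923493513, 'R': array([[-0.76821988, -0.63997538, -0.01642332],
       [-0.45451407,  0.56330127, -0.69000626],
       [ 0.4508383 , -0.5226119 , -0.72361705]]), 't': array([422.06714027, 278.61268414, 855.17104934])}
top {'fovy': 47.265795867048354, 'cx': 318.94759109071737, 'cy': 246.55921886704672, 'R': array([[-0.02128968, -0.99945458,  0.02524458],
       [-0.99223037,  0.01802645, -0.12310138],
       [ 0.12257917, -0.02766923, -0.99207296]]), 't': array([5.93315602e-01, 5.49977003e+02, 8.47644501e+02])}
wrist {'fovy': 61.96167979694571, 'cx': 315.3156194213266, 'cy': 237.8566914657862, 'R': array([[-0.28615584,  0.9581822 ,  0.00130443],
       [ 0.90918452,  0.27109268,  0.31605739],
       [ 0.30248695,  0.09162764, -0.94873918]]), 't': array([623.22130162, -41.12231387, 381.62197752])}
{'clock': 0.15, 'joints': array([-1.02239407e+00,  3.85377772e-01,  6.93493781e-03, -3.46621876e-04,
       -1.19399930e+00, -2.58606141e-01]), 'joint_vel': array([ 9.93370406e-05, -2.31048251e-03,  1.53321024e-03, -3.68876457e-04,
        8.33416955e-04,  4.72195154e-04]), 'joint_efforts': array([-6.90883389e-04, -3.92677617e+01,  1.88581467e+01,  4.18861315e+00,
       -3.37747239e-03, -8.67401297e-07]), 'position': array([ 178.49449066, -598.52820489,  241.47307804]), 'ee_rot': array([-1.44328274e-01,  9.89529508e-01,  8.20071503e-04, -1.74945202e-04]), 'contact_force': array([-0.17890157,  1.09716648,  0.4759393 ]), 'wrist_torque': array([-0.02376534,  0.0118379 ,  0.00428714]), 'gripper_width': 85.56120116828284}
```

View pics/side0.png

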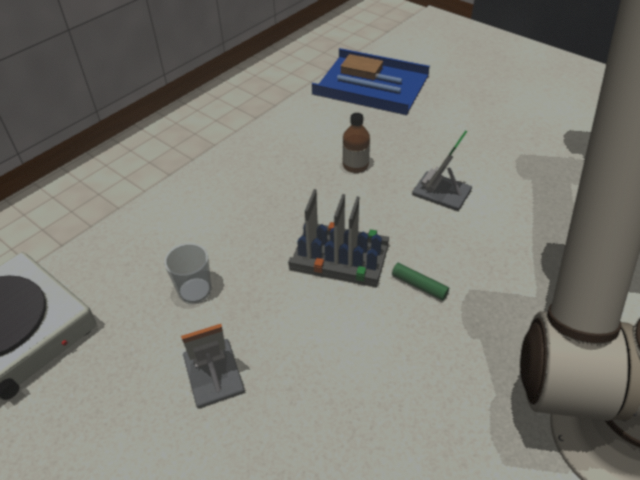

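View pics/top0.png

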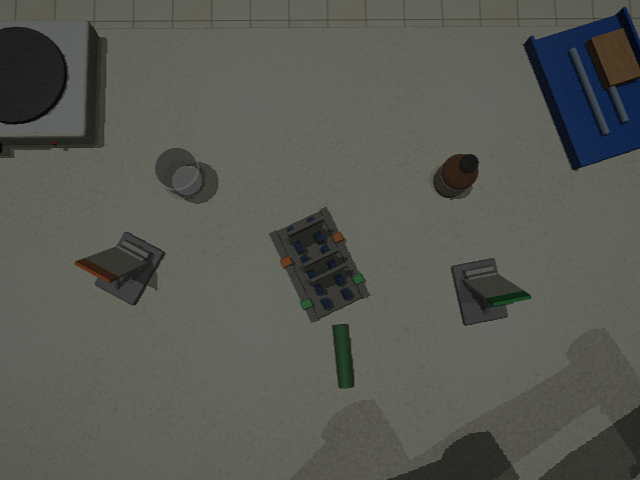

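View pics/wrist0.png

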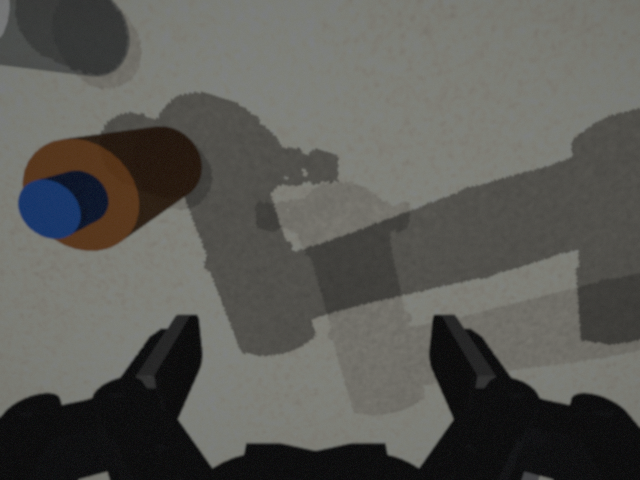

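```bash
python3 - <<'E'
import cv2,numpy as np
t=cv2.imread("pics/top0.png"); s=cv2.imread("pics/side0.png")
def crop(im,x,y,w,h,k,n): 
    c=cv2.resize(im[y:y+h,x:x+w],None,fx=k,fy=k,interpolation=cv2.INTER_CUBIC)
    c=np.clip(c.astype(float)*1.7,0,255).astype(np.uint8)
    for i in range(0,w,10): cv2.line(c,(i*k,0),(i*k,6 if i%50 else 14),(0,0,255),1)
    for i in range(0,h,10): cv2.line(c,(0,i*k),(6 if i%50 else 14,i*k),(0,0,255),1)
    cv2.imwrite("pics/"+n,c)
crop(t,260,200,120,130,4,"t_rack.png")
crop(t,60,220,120,100,5,"t_or.png")
crop(t,440,240,120,100,5,"t_gr.png")
crop(s,280,180,120,110,5,"s_rack.png")
crop(s,170,310,90,100,5,"s_or.png")
crop(s,400,120,90,100,5,"s_gr.png")
E
```

```text
(no output)
```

View pics/t_rack.png

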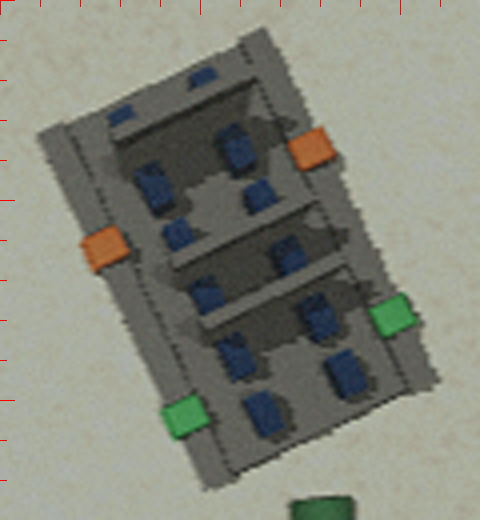

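View pics/t_or.png

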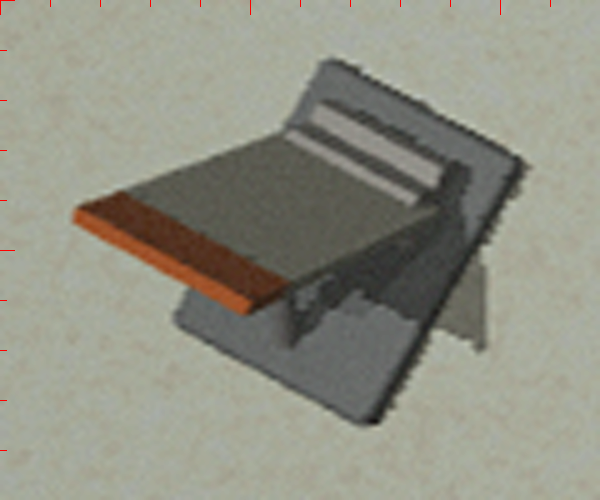

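View pics/t_gr.png

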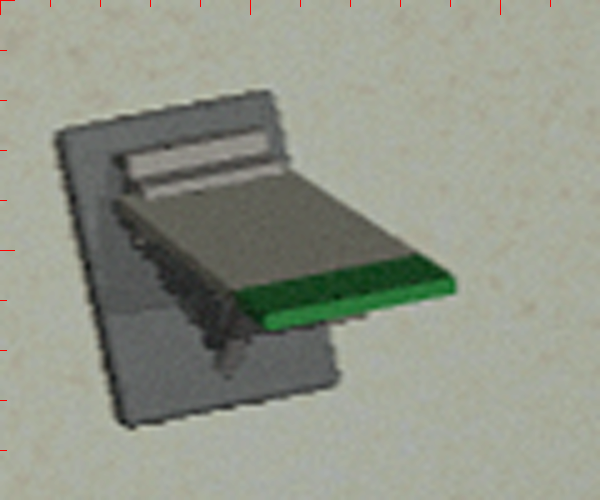

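View pics/s_rack.png

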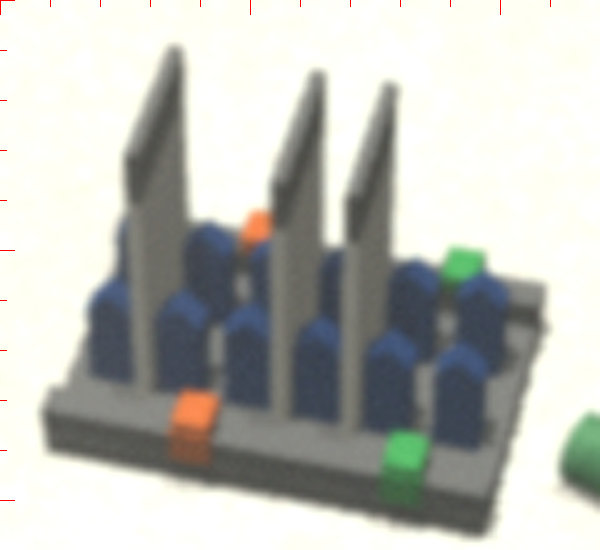

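View pics/s_or.png

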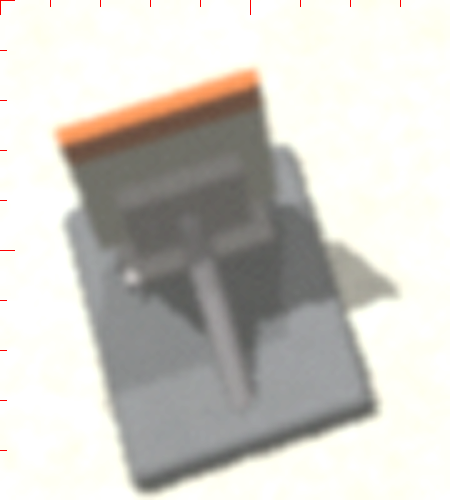

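View pics/s_gr.png

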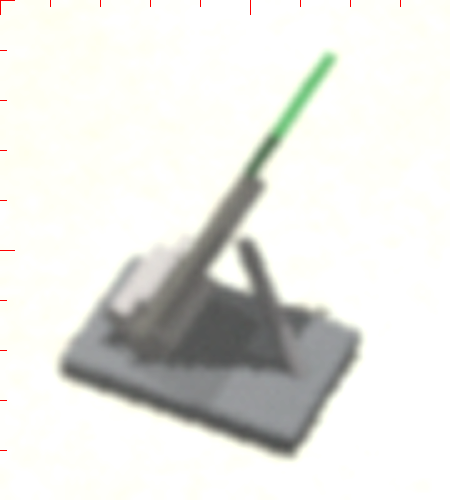

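```bash
cat > h.py <<'E'
from bench import *
import numpy as np, cv2
from scipy.optimize import least_squares
def proj(c,X):
    p=np.atleast_2d(X)@c["R"].T+c["t"]; f=240/np.tan(np.radians(c["fovy"])/2)
    return np.c_[c["cx"]+f*p[:,0]/p[:,2], c["cy"]+f*p[:,1]/p[:,2]]
def w(pose,P):
    x,y,a=pose; P=np.array(P,float); c,s=np.cos(a),np.sin(a)
    return np.c_[x+c*P[:,0]-s*P[:,1], y+s*P[:,0]+c*P[:,1], P[:,2]]
def fit(obs,p0):
    f=lambda p:np.concatenate([(proj(C,w(p,P))-px).ravel() for C,P,px in obs])
    r=least_squares(f,p0,loss='soft_l1')
    for C,P,px in obs: print(np.round(proj(C,w(r.x,P))-px,1).tolist())
    print("pose",np.round(r.x,3)); return r.x
E
python3 - <<'E'
from h import *
T=calibration("top");S=calibration("side")
def px(l,k,o): return np.array(l,float)/k+np.array(o)
z=34
CL=[[-50,46,z],[-50,-46,z],[25,46,z],[25,-46,z]]
SC=[[80,52,z],[80,-52,z],[-80,-52,z],[-80,52,z]]
a=fit([(T,CL,px([(187,416),(393,315),(106,248),(312,149)],4,(260,200))),
 (T,SC,px([(40,135),(265,28),(440,382),(210,488)],4,(260,200)))],[500,0,.4])
b=fit([(S,CL,px([(408,447),(465,262),(197,408),(260,228)],5,(280,180)))],a)
fit([(T,CL,px([(187,416),(393,315),(106,248),(312,149)],4,(260,200))),(S,CL,px([(408,447),(465,262),(197,408),(260,228)],5,(280,180)))],a)
F=[[50,37,12],[50,-37,12],[-50,-37,12],[-50,37,12]]
Pt=[[-19,28,140.8],[-19,-28,140.8]]
Pc=[[-19,0,140.8]]
print("orange")
o=(T,F,px([(332,62),(522,162),(372,422),(180,320)],5,(60,220))),(T,Pt,px([(80,210),(252,305)],5,(60,220))),
o2=(S,F,px([(68,215),(135,480),(372,408),(285,150)][0:1]+[(285,150),(372,408),(135,480)],5,(170,310))),(S,Pt,px([(60,135),(257,75)],5,(170,310)))
fit(o,[500,400,-.4]);fit(o2,[500,400,-.4])
fit(o+o2,[500,400,-.4])
print("green")
g=(T,F,px([(58,132),(270,92),(338,378),(125,420)],5,(440,240))),(T,Pt,px([(264,318),(453,283)],5,(440,240))),
g2=(S,F,px([(62,365),(135,260),(358,335),(292,442)],5,(400,120))),(S,Pc,px([(332,57)],5,(400,120)))
fit(g,[500,-300,.2]);fit(g2,[500,-300,.2]);fit(g+g2,[500,-300,.2])
E
```

```text
[[0.1, 0.5], [0.5, 0.5], [0.0, 0.1], [0.1, 0.2]]
[[-1.5, -0.7], [0.3, -1.4], [0.5, -0.9], [-0.8, 1.4]]
pose [ 5.22263e+02 -1.01240e+01  4.30000e-01]
[[0.2, 0.4], [-0.3, -0.3], [-0.2, 0.3], [0.4, -0.5]]
pose [ 5.20749e+02 -7.11500e+00  4.38000e-01]
[[-0.3, 0.6], [-0.1, 0.4], [-0.6, 0.2], [-0.6, 0.1]]
[[0.0, -0.6], [-0.3, -1.2], [-0.2, -0.9], [0.5, -1.5]]
pose [ 5.22275e+02 -9.10400e+00  4.34000e-01]
orange
[[-0.3, -2.2], [1.0, -0.8], [-0.4, 1.4], [-1.8, -0.0]]
[[0.2, 0.3], [0.7, 0.4]]
pose [523.582 297.093  12.052]
[[-1.2, -0.7], [1.3, -2.1], [0.7, -1.3], [-0.8, 0.9]]
[[-0.6, 1.2], [0.7, 0.6]]
pose [520.218 302.029 175.415]
[[-1.6, -1.5], [-0.3, -0.2], [-1.7, 2.0], [-3.1, 0.6]]
[[-1.4, 1.0], [-0.8, 1.2]]
[[-0.8, -2.7], [1.6, -4.1], [1.0, -3.5], [-0.5, -1.4]]
[[-0.1, -1.2], [1.0, -1.6]]
pose [522.556 299.159  37.185]
green
[[-0.5, -1.1], [0.4, -1.6], [0.8, 0.9], [-0.3, 1.3]]
[[-0.4, 0.4], [0.2, -0.3]]
pose [ 4.74565e+02 -2.73467e+02  1.73000e-01]
[[-0.4, -0.6], [-0.3, -1.0], [1.7, -0.5], [1.6, 0.7]]
[[-5.0, 8.4]]
pose [ 4.69434e+02 -2.69592e+02  1.81000e-01]
[[-0.6, -0.5], [0.3, -1.0], [0.8, 1.5], [-0.4, 1.9]]
[[-0.5, 1.1], [0.1, 0.4]]
[[-1.2, -2.6], [-0.9, -2.8], [0.9, -2.2], [0.5, -1.2]]
[[-5.9, 6.6]]
pose [ 4.73632e+02 -2.73268e+02  1.73000e-01]
```

```bash
cat >> h.py <<'E'
from scipy.spatial.transform import Rotation as Ro
def go(target,yaw_y=None,p=None):
    """target world TCP, yaw_y = wanted world angle of tool y (mod pi)"""
    s=read_state(); R=Ro.from_quat(s["ee_rot"]).as_matrix()
    ay=np.arctan2(R[1,1],R[0,1]); d=0
    if yaw_y is not None:
        d=(ay-yaw_y+np.pi/2)%np.pi-np.pi/2
    R2=R@Ro.from_euler('z',d).as_matrix()
    v=R2.T@(np.array(target)-s["position"])
    print("pos",np.round(s["position"],1),"tilt",np.round(np.degrees(np.arccos(-R[2,2])),2),"yaw_y",round(ay,3),"j6",round(s["joints"][5],3),"clk",round(s["clock"],2),"F",np.round(s["contact_force"],1),"w",round(s["gripper_width"],1))
    print("turn rad",round(d,3),"unit",round(d/2,4),"| shift mm tool(after turn)",np.round(v,1),"unit",np.round(v/300,4),"n",np.linalg.norm(v)/62.5)
E
python3 - <<'E'
from h import *
go([463.6,-273.6,200],1.745)
E
```

```text
pos [ 178.5 -598.5  241.5] tilt 0.1 yaw_y 1.86 j6 -0.259 clk 0.15 F [-0.2  1.1  0.5] w 85.6
turn rad 0.115 unit 0.0577 | shift mm tool(after turn) [-337.1  270.5   41.8] unit [-1.1237  0.9018  0.1394] n 6.948192393233687
```

drive_tool(increments=[[1, [0, 0, 0], 0.058], [1, [-0.1405, 0.1127, 0], 0], [1, [-0.1405, 0.1127, 0], 0], [1, [-0.1405, 0.1127, 0], 0], [1, [-0.1405, 0.1127, 0], 0], [1, [-0.1405, 0.1127, 0], 0], [1, [-0.1405, 0.1127, 0], 0], [1, [-0.1405, 0.1127, 0], 0], [1, [-0.1405, 0.1127, 0.06], 0], [1, [0, 0, 0.06], 0]])

```text
clock: 1.4
position: [466.1, -271.6, 205.8]
ee_rot: [-0.089, 0.996, 0.0, 0.0]
contact_force: [-0.0, -0.5, -0.6]
gripper_width: 85.3
```

```bash
python3 - <<'E'
from h import *
go([463.6,-273.6,106.5],1.745)
cv2.imwrite("pics/w1.png",get_image("wrist")[:,:,::-1])
E
```

```text
pos [ 466.1 -271.6  205.8] tilt 0.05 yaw_y 1.75 j6 -1.165 clk 1.4 F [-0.  -0.5 -0.6] w 85.3
turn rad 0.005 unit 0.0023 | shift mm tool(after turn) [ 2.9 -1.5 99.3] unit [ 0.0097 -0.005   0.3308] n 1.5889046558565514
```

View pics/w1.png

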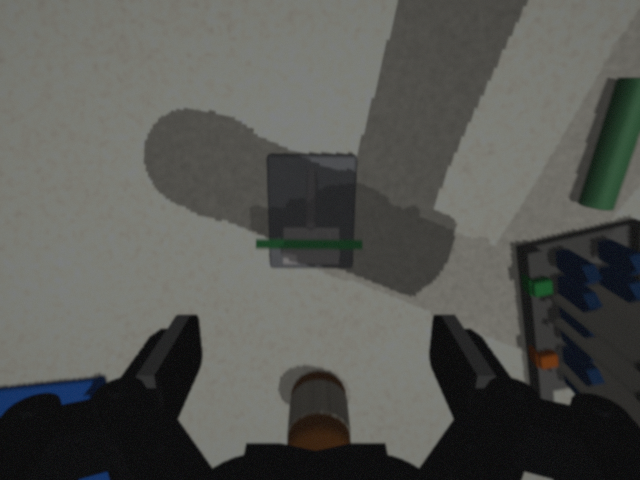

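```bash
python3 - <<'E'
from h import *
W=calibration("wrist"); F=[[50,37,12],[50,-37,12],[-50,-37,12],[-50,37,12]]; Pt=[[-19,28,140.8],[-19,-28,140.8]]
print(np.round(proj(W,w([473,-272,.174],F+Pt))))
o=[(W,F,np.array([[353,267],[272,267],[268,155],[356,155]][1:2]+[[353,267],[356,155],[268,155]])) ,(W,Pt,np.array([[257,244],[361,244]]))]
print(o[0][2])
fit(o,[473,-272,.174])
E
```

```text
[[353. 274.]
 [269. 274.]
 [265. 159.]
 [357. 159.]
 [364. 251.]
 [256. 251.]]
[[272 267]
 [353 267]
 [356 155]
 [268 155]]
[[136.5, 3.3], [-28.8, 3.2], [-30.6, -0.6], [149.9, -0.3]]
[[200.0, -0.1], [-12.2, -0.3]]
pose [ 4.60876e+02 -2.25176e+02  1.74000e-01]
```

```bash
python3 - <<'E'
from h import *
W=calibration("wrist"); F=[[50,37,12],[50,-37,12],[-50,-37,12],[-50,37,12]]; Pt=[[-19,28,140.8],[-19,-28,140.8]]
fit([(W,F,np.array([[353,267],[272,267],[268,155],[356,155]])),(W,Pt,np.array([[361,244],[257,244]]))],[473,-272,.174])
E
```

```text
[[1.0, 3.2], [-2.4, 3.4], [-3.0, -0.4], [1.7, -0.6]]
[[3.1, -0.3], [-1.2, -0.1]]
pose [ 4.69284e+02 -2.72430e+02  1.78000e-01]
```

drive_tool(increments=[[1, [0.0145, -0.0056, 0.1], 0], [1, [0, 0, 0.12], 0], [1, [0, 0, 0.11], 0], [1, [0, 0, 0], 0]])

```text
clock: 1.95
position: [457.9, -276.4, 105.3]
ee_rot: [-0.086, 0.996, 0.001, -0.003]
contact_force: [-0.0, 0.3, -0.6]
gripper_width: 85.2
```

```bash
python3 - <<'E'
from h import *
go([462.1,-274,106.5],1.747)
cv2.imwrite("pics/w2.png",get_image("wrist")[:,:,::-1])
s=get_image("side")[90:250,380:540,::-1]
cv2.imwrite("pics/s2.png",np.clip(cv2.resize(s,None,fx=4,fy=4)*1.5,0,255).astype(np.uint8)[:600])
E
```

```text
pos [ 457.9 -276.4  105.3] tilt 0.36 yaw_y 1.744 j6 -1.158 clk 1.95 F [-0.   0.3 -0.6] w 85.2
turn rad -0.003 unit -0.0017 | shift mm tool(after turn) [-4.5  1.7 -1.3] unit [-0.0151  0.0056 -0.0042] n 0.07974350445604136
```

View pics/w2.png

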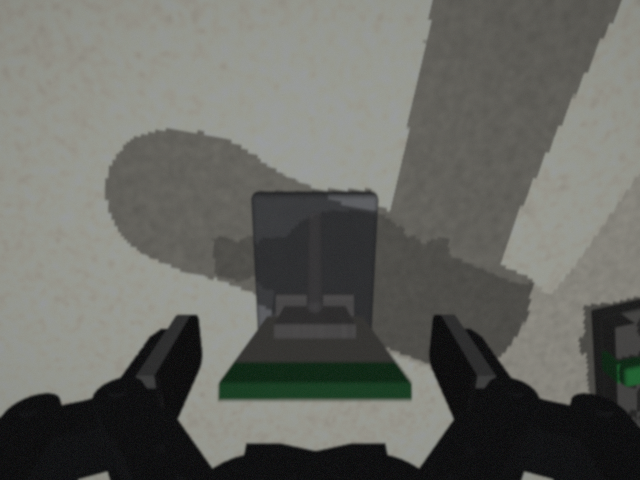

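View pics/s2.png

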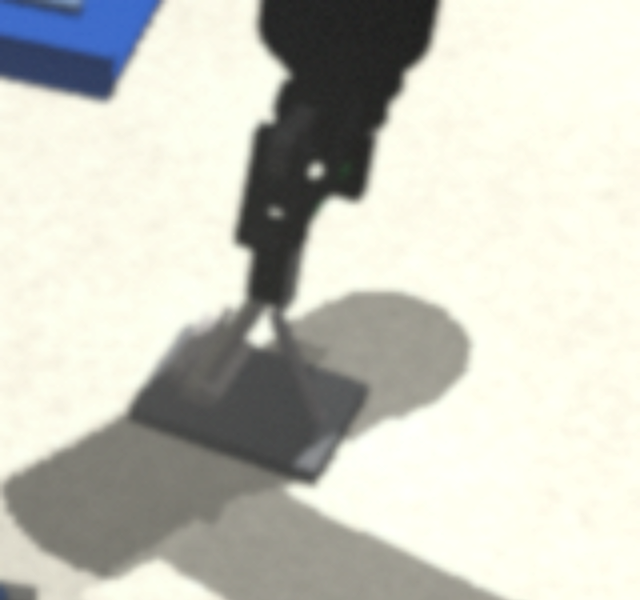

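drive_tool(increments=[[1, [-0.015, 0.004, 0], 0], [1, [0, 0, 0], 0], [-1, [0, 0, 0], 0], [-1, [0, 0, 0], 0], [-1, [0, 0, 0], 0], [-1, [0, 0, 0], 0]])

```text
clock: 2.8
position: [464.3, -274.7, 107.9]
ee_rot: [-0.087, 0.996, -0.0, 0.0]
contact_force: [-0.9, 0.5, 5.7]
gripper_width: 55.2
```

```bash
python3 - <<'E'
from h import *
go([462.1,-274,106.5],1.747)
cv2.imwrite("pics/w3.png",get_image("wrist")[:,:,::-1])
E
```

```text
pos [ 464.3 -274.7  107.9] tilt 0.03 yaw_y 1.745 j6 -1.163 clk 2.8 F [-0.9  0.5  5.7] w 55.2
turn rad -0.002 unit -0.001 | shift mm tool(after turn) [2.1 1.1 1.4] unit [0.0069 0.0037 0.0048] n 0.0443231462607693
```

View pics/w3.png

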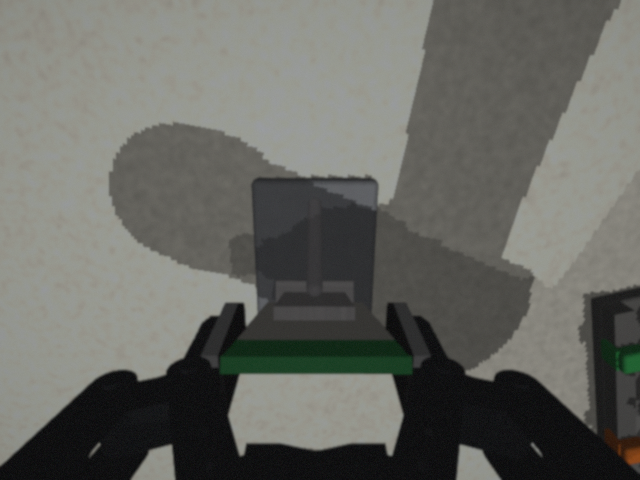

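drive_tool(increments=[[-1, [0.009, 0, -0.025], 0], [-1, [0, 0, 0], 0], [-1, [-0.0195, 0, -0.0063], 0], [-1, [-0.02, 0, -0.005], 0], [-1, [-0.02, 0, -0.0036], 0], [-1, [-0.0203, 0, -0.002], 0], [-1, [-0.0205, 0, -0.0007], 0], [-1, [0, 0, 0], 0]])

```text
clock: 3.85
position: [486.3, -269.7, 118.5]
ee_rot: [-0.086, 0.996, 0.002, -0.007]
contact_force: [-7.4, -1.6, 2.5]
gripper_width: 55.0
```

```bash
python3 - <<'E'
from h import *
go([462.1,-274,106.5],1.747)
cv2.imwrite("pics/w4.png",get_image("wrist")[:,:,::-1])
s=get_image("side")[90:250,380:540,::-1]
cv2.imwrite("pics/s4.png",np.clip(cv2.resize(s,None,fx=4,fy=4)*1.5,0,255).astype(np.uint8)[:600])
E
```

```text
pos [ 486.3 -269.7  118.5] tilt 0.78 yaw_y 1.744 j6 -1.184 clk 3.85 F [-7.4 -1.6  2.5] w 55.0
turn rad -0.003 unit -0.0016 | shift mm tool(after turn) [24.4 -0.1 12.4] unit [ 0.0813 -0.0003  0.0412] n 0.43756424102055436
```

View pics/w4.png

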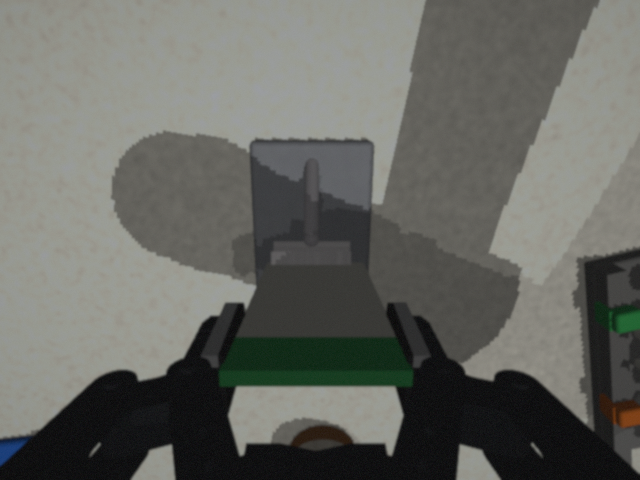

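View pics/s4.png

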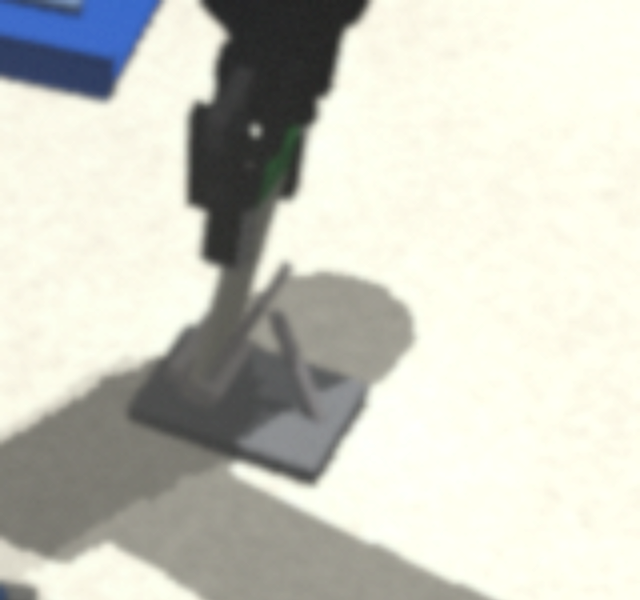

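drive_tool(increments=[[-1, [-0.015, 0, 0], 0], [-1, [-0.015, 0, 0], 0], [-1, [0, 0, 0], 0]])

```text
clock: 4.32
position: [495.6, -268.0, 118.7]
ee_rot: [-0.086, 0.996, 0.002, -0.006]
contact_force: [-7.1, -1.9, 1.8]
gripper_width: 54.9
```

```bash
python3 - <<'E'
from h import *
go([462.1,-274,106.5],1.747)
W=calibration("wrist"); 
cv2.imwrite("pics/w5.png",get_image("wrist")[:,:,::-1])
print(W)
E
```

```text
pos [ 495.6 -268.   118.7] tilt 0.69 yaw_y 1.744 j6 -1.19 clk 4.33 F [-7.1 -1.9  1.8] w 54.9
turn rad -0.003 unit -0.0016 | shift mm tool(after turn) [33.9 -0.  12.6] unit [ 1.13e-01 -1.00e-04  4.18e-02] n 0.578605105244832
{'fovy': 61.96167979694571, 'cx': 315.3156194213266, 'cy': 237.8566914657862, 'R': array([[-0.17277687,  0.98495527,  0.00335683],
       [ 0.93806764,  0.16351106,  0.30543941],
       [ 0.30029527,  0.0559218 , -0.9522056 ]]), 't': array([ 348.29271963, -422.07576019,  131.00102368])}
```

View pics/w5.png

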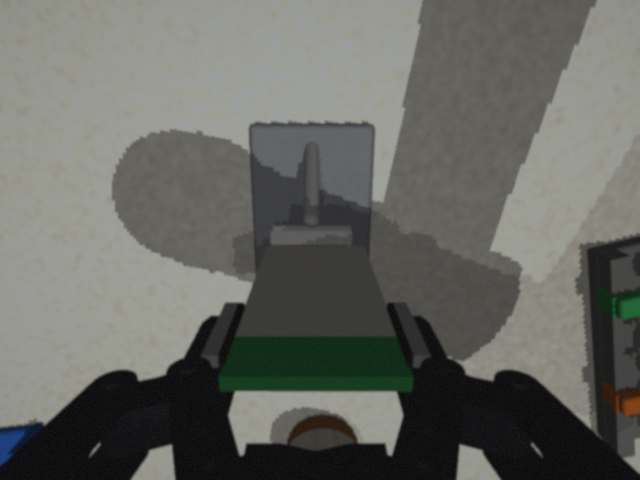

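```bash
cat >> h.py <<'E'
def tiltfit(W,rows,h0=None):
    """rows: band-low(-x face), top edge -x face, top edge +x face (pixel rows at image centre col). solve tool-frame x,z of top, tilt."""
    s=read_state(); R=Ro.from_quat(s["ee_rot"]).as_matrix(); p=s["position"]
    ex=-R[:,0]; up=-R[:,2]
    ex=ex-np.array([0,0,ex[2]]); ex/=np.linalg.norm(ex); up=np.array([0,0,1.])
    def f(v):
        a,b,th=v; n=ex*np.cos(th)+up*np.sin(th); u=-ex*np.sin(th)+up*np.cos(th)
        c=p+a*ex+b*up
        P=[c-2.5*n-22*u,c-2.5*n,c+2.5*n]
        return proj(W,P)[:,1]-rows
    r=least_squares(f,[0,35,0.1]); a,b,th=r.x
    print("top ex",round(a,1),"top above TCP",round(b,1),"tilt deg",round(np.degrees(th),1),"res",np.round(r.fun,2))
E
python3 - <<'E'
from h import *
W=calibration("wrist")
tiltfit(W,[337,376,389]); tiltfit(W,[337.5,375.5,389])
tiltfit(W,[336.5,376.5,388])
# width check: 
E
```

```text
top ex 2.7 top above TCP 26.8 tilt deg -1.2 res [-0.  0.  0.]
top ex 1.3 top above TCP 28.4 tilt deg 0.3 res [ 0.  0. -0.]
top ex 8.4 top above TCP 19.3 tilt deg -5.0 res [ 0. -0. -0.]
```

drive_tool(increments=[[-1, [0, 0, -0.06], 0], [-1, [0, 0, -0.11], 0], [-1, [0, 0, -0.12], 0], [-1, [0, 0, -0.1], 0], [-1, [0, 0, 0], 0], [-1, [0, 0, 0], 0]])

```text
clock: 5.12
position: [499.4, -267.9, 235.8]
ee_rot: [-0.087, 0.996, 0.001, -0.001]
contact_force: [-1.0, -0.7, 0.3]
gripper_width: 54.9
```

```bash
python3 - <<'E'
from h import *
go([477,-30,240],.434+np.pi/2)
W=calibration("wrist"); 
cv2.imwrite("pics/w6.png",get_image("wrist")[:,:,::-1])
s=get_image("side"); cv2.imwrite("pics/side6.png",s[:,:,::-1]); s=s[0:200,360:560,::-1]
cv2.imwrite("pics/s6.png",np.clip(cv2.resize(s,None,fx=3,fy=3)*1.5,0,255).astype(np.uint8)[:600])
E
```

```text
pos [ 499.4 -267.9  235.8] tilt 0.14 yaw_y 1.744 j6 -1.19 clk 5.12 F [-1.  -0.7  0.3] w 54.9
turn rad -0.261 unit -0.1303 | shift mm tool(after turn) [-79.7 225.3  -3.9] unit [-0.2656  0.751  -0.013 ] n 3.823976290799975
```

View pics/w6.png

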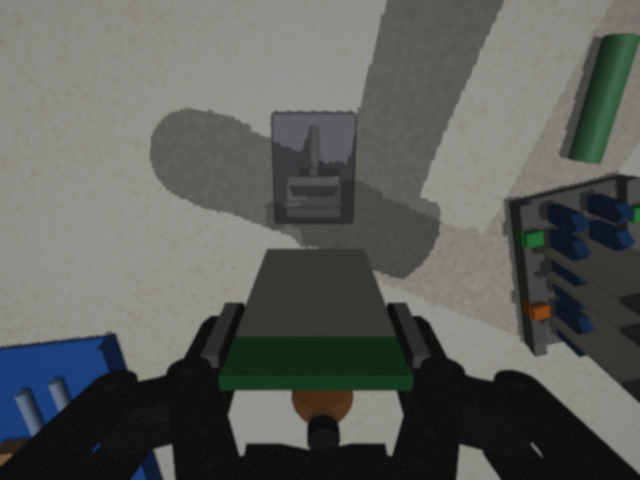

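View pics/s6.png

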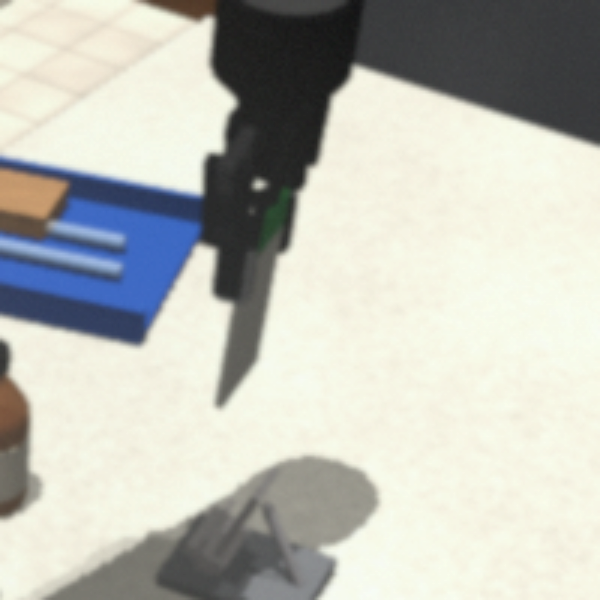

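```bash
cat >> h.py <<'E'
def platefit(W,bot,band,top,top2,wb=None,wt=None,sgn=-1):
    """rows on nearest(-ex) face: bottom, band low, top ; top2 row of far top edge. wb/wt=(l,r) columns at bottom/top"""
    s=read_state(); R=Ro.from_quat(s["ee_rot"]).as_matrix(); p=s["position"]
    ex=-R[:,0]*1.; ex[2]=0; ex/=np.linalg.norm(ex); up=np.array([0,0,1.]); ey=np.cross(up,ex)
    def f(v):
        a,y,b,th,ro=v; n=ex*np.cos(th)+up*np.sin(th); u=-ex*np.sin(th)+up*np.cos(th)
        e2=ey*np.cos(ro)+u*np.sin(ro); u2=u*np.cos(ro)-ey*np.sin(ro)
        c=p+a*ex+y*ey+b*up   # bottom centre
        q=lambda x,y,z: proj(W,c+x*n+y*e2+z*u2)[0]
        o=[q(-2.5,0,0)[1]-bot,q(-2.5,0,98)[1]-band,q(-2.5,0,120)[1]-top,q(2.5,0,120)[1]-top2]
        o+=[q(-2.5,-28,0)[0]-wb[0],q(-2.5,28,0)[0]-wb[1],q(-2.5,-28,120)[0]-wt[0],q(-2.5,28,120)[0]-wt[1]]
        return o
    r=least_squares(f,[0,0,-85,0.05,0])
    a,y,b,th,ro=r.x
    print("bottom rel TCP: ex %.1f ey %.1f z %.1f tilt %.2f roll %.2f deg"%(a,y,b,np.degrees(th),np.degrees(ro)),"res",np.round(r.fun,1))
    print("bottom world",np.round(p+a*ex+y*ey+b*up,1))
E
python3 - <<'E'
from h import *
W=calibration("wrist")
platefit(W,249,337,376,389,(266,368),(219,413))
im=cv2.imread("pics/w6.png").astype(int)
for c in (300,315,330): print([ (r,im[r,c].tolist()) for r in list(range(244,254))+list(range(333,341))+list(range(370,393))][::1])
E
```

```text
bottom rel TCP: ex -0.3 ey 2.0 z -83.4 tilt 2.23 roll 0.44 deg res [-0.  -0.8 -0.6  1.3  2.4 -2.4 -0.4  0.4]
bottom world [ 498.6 -266.1  151.9]
[(244, [99, 105, 105]), (245, [104, 110, 111]), (246, [110, 116, 116]), (247, [114, 121, 120]), (248, [101, 107, 106]), (249, [76, 81, 80]), (250, [58, 61, 62]), (251, [52, 56, 55]), (252, [52, 52, 54]), (253, [52, 55, 54]), (333, [52, 56, 55]), (334, [54, 56, 56]), (335, [50, 54, 51]), (336, [38, 46, 38]), (337, [30, 43, 27]), (338, [24, 42, 17]), (339, [28, 45, 26]), (340, [20, 39, 11]), (370, [21, 40, 17]), (371, [22, 41, 18]), (372, [23, 41, 18]), (373, [20, 41, 16]), (374, [21, 43, 15]), (375, [25, 46, 17]), (376, [29, 53, 22]), (377, [27, 54, 19]), (378, [31, 57, 23]), (379, [29, 55, 21]), (380, [31, 56, 21]), (381, [30, 56, 21]), (382, [33, 59, 26]), (383, [31, 55, 23]), (384, [32, 57, 26]), (385, [32, 56, 24]), (386, [29, 56, 23]), (387, [30, 55, 21]), (388, [25, 55, 18]), (389, [29, 53, 31]), (390, [26, 49, 46]), (391, [23, 44, 59]), (392, [23, 42, 64])]
[(244, [70, 74, 75]), (245, [74, 78, 79]), (246, [84, 89, 90]), (247, [94, 99, 
[... 945 characters left out ...]
, 55]), (252, [52, 53, 54]), (253, [53, 55, 56]), (333, [52, 55, 55]), (334, [52, 54, 54]), (335, [47, 51, 50]), (336, [42, 48, 42]), (337, [26, 41, 23]), (338, [25, 41, 19]), (339, [20, 40, 14]), (340, [22, 42, 16]), (370, [23, 41, 18]), (371, [25, 42, 21]), (372, [27, 43, 22]), (373, [24, 41, 17]), (374, [24, 42, 17]), (375, [27, 47, 17]), (376, [27, 51, 18]), (377, [32, 55, 23]), (378, [28, 54, 21]), (379, [30, 55, 20]), (380, [29, 54, 20]), (381, [28, 55, 23]), (382, [31, 56, 24]), (383, [31, 56, 20]), (384, [31, 57, 20]), (385, [26, 55, 19]), (386, [30, 55, 18]), (387, [30, 55, 23]), (388, [31, 57, 27]), (389, [30, 54, 35]), (390, [27, 51, 50]), (391, [26, 46, 63]), (392, [21, 44, 70])]
```

drive_tool(increments=[[-1, [0, 0, -0.02], -0.065], [-1, [0, 0, -0.02], -0.065], [-1, [-0.0531, 0.1502, 0], 0], [-1, [-0.0531, 0.1502, 0], 0], [-1, [-0.0531, 0.1502, 0], 0], [-1, [-0.0531, 0.1502, 0], 0], [-1, [-0.0531, 0.1502, 0], 0], [-1, [0, 0, 0], 0], [-1, [0, 0, 0], 0]])

```text
clock: 6.35
position: [477.3, -30.5, 248.4]
ee_rot: [-0.215, 0.977, -0.0, -0.001]
contact_force: [-0.3, -0.7, -0.7]
gripper_width: 54.5
```

```bash
python3 - <<'E'
from h import *
go([477,-30,240],.434+np.pi/2)
W=calibration("wrist"); 
cv2.imwrite("pics/w7.png",get_image("wrist")[:,:,::-1])
CL=[[-50,46,34],[-50,-46,34],[25,46,34],[25,-46,34],[-50,0,12]]
SC=[[80,52,34],[80,-52,34],[-80,-52,34],[-80,52,34]]
print(np.round(proj(W,w([521.5,-8.8,.435],CL+SC))))
E
```

```text
pos [477.3 -30.5 248.4] tilt 0.1 yaw_y 2.005 j6 -1.413 clk 6.35 F [-0.3 -0.7 -0.7] w 54.5
turn rad 0.0 unit 0.0002 | shift mm tool(after turn) [0.1 0.6 8.4] unit [0.0003 0.0019 0.0279] n 0.1343331908585166
[[367. 201.]
 [264. 201.]
 [364. 278.]
 [267. 278.]
 [316. 195.]
 [368. 329.]
 [263. 329.]
 [255. 167.]
 [376. 167.]]
```

View pics/w7.png

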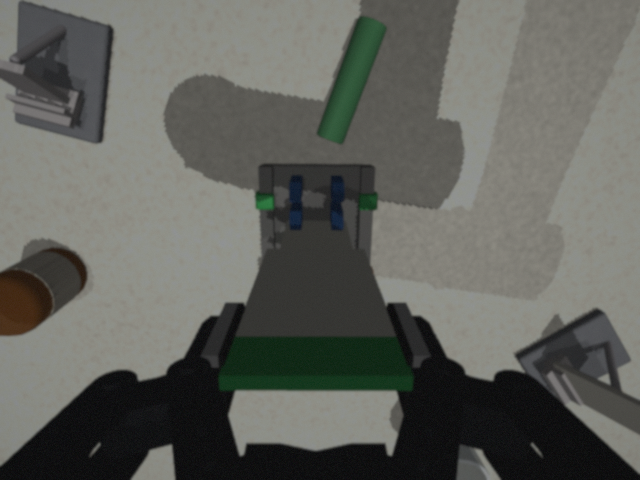

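drive_tool(increments=[[-1, [0, 0, 0.06], 0], [-1, [0, 0, 0.1], 0], [-1, [0, 0, 0.1], 0], [-1, [0, 0, 0.04], 0], [-1, [0, 0, 0], 0]])

```text
clock: 7.02
position: [477.5, -31.3, 158.6]
ee_rot: [-0.215, 0.977, -0.0, -0.001]
contact_force: [-0.4, -0.1, -0.8]
gripper_width: 54.6
```

```bash
python3 - <<'E'
from h import *
go([477.3,-30.5,97],.434+np.pi/2)
cv2.imwrite("pics/w8.png",get_image("wrist")[:,:,::-1])
s=get_image("side")[100:300,240:440,::-1]
cv2.imwrite("pics/s8.png",np.clip(cv2.resize(s,None,fx=3,fy=3)*1.5,0,255).astype(np.uint8)[:600])
E
```

```text
pos [477.5 -31.3 158.6] tilt 0.1 yaw_y 2.003 j6 -1.414 clk 7.03 F [-0.4 -0.1 -0.8] w 54.6
turn rad -0.001 unit -0.0007 | shift mm tool(after turn) [-0.2  0.8 61.6] unit [-0.0008  0.0026  0.2054] n 0.9858773328379777
```

View pics/w8.png

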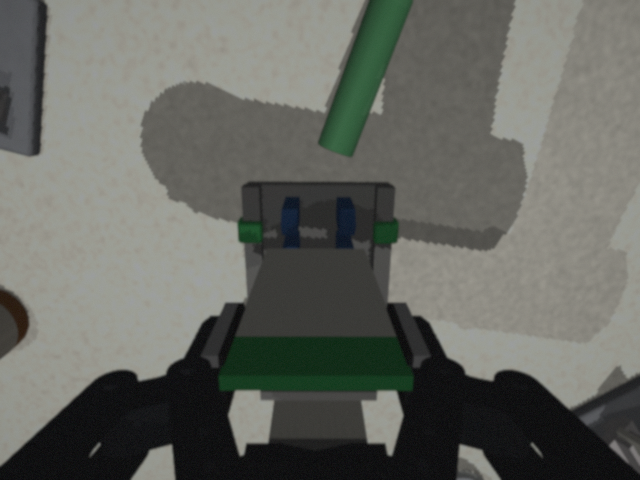

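View pics/s8.png

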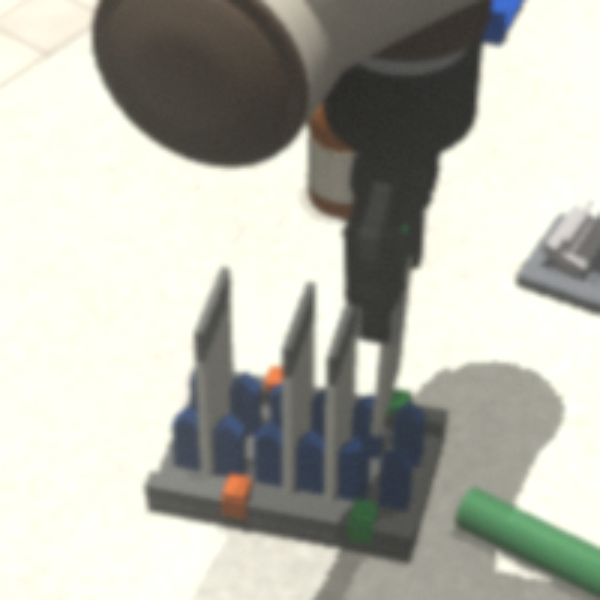

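drive_tool(increments=[[-1, [0, 0.002, 0.033], 0], [-1, [0, 0, 0.033], 0], [-1, [0, 0, 0.033], 0], [-1, [0, 0, 0.033], 0], [-1, [0, 0, 0.033], 0], [-1, [0, 0, 0], 0]])

```text
clock: 7.88
position: [477.6, -29.8, 108.9]
ee_rot: [-0.215, 0.977, 0.0, -0.0]
contact_force: [1.1, 1.1, -0.8]
gripper_width: 54.7
```

drive_tool(increments=[[-1, [0, 0, 0.012], 0], [-1, [0, 0, 0.012], 0], [-1, [0, 0, 0.01], 0], [-1, [0, 0, 0], 0]])

```text
clock: 8.38
position: [477.7, -29.8, 99.3]
ee_rot: [-0.215, 0.977, 0.0, 0.0]
contact_force: [2.3, 0.2, -2.1]
gripper_width: 54.9
```

drive_tool(increments=[[-1, [0, 0, 0.005], 0], [-1, [0, 0, 0.005], 0], [-1, [0, 0, 0], 0]])

```text
clock: 8.75
position: [477.9, -29.8, 96.7]
ee_rot: [-0.215, 0.977, -0.0, 0.001]
contact_force: [1.6, 0.8, 1.2]
gripper_width: 55.3
```

drive_tool(increments=[[-1, [0, 0, 0.004], 0], [-1, [0, 0, 0.0], 0]])

```text
clock: 9.0
position: [478.1, -29.8, 96.6]
ee_rot: [-0.216, 0.976, -0.0, 0.001]
contact_force: [0.8, 1.7, 9.1]
gripper_width: 54.4
```

drive_tool(increments=[[0.5, [0, 0, 0], 0], [1, [0, 0, 0], 0], [1, [0, 0, 0], 0], [1, [0, 0, 0], 0]])

```text
clock: 9.5
position: [477.0, -30.0, 94.9]
ee_rot: [-0.215, 0.977, -0.0, -0.0]
contact_force: [-0.0, 0.1, 0.1]
gripper_width: 85.3
```

```bash
python3 - <<'E'
from h import *
go([477.3,-30.5,220],.434+np.pi/2)
cv2.imwrite("pics/w9.png",get_image("wrist")[:,:,::-1])
s=get_image("side")[100:300,240:440,::-1]
cv2.imwrite("pics/s9.png",np.clip(cv2.resize(s,None,fx=3,fy=3)*1.5,0,255).astype(np.uint8)[:600])
E
```

```text
pos [477.  -30.   94.9] tilt 0.06 yaw_y 2.004 j6 -1.415 clk 9.5 F [-0.   0.1  0.1] w 85.3
turn rad -0.0 unit -0.0002 | shift mm tool(after turn) [ 1.000e-01 -5.000e-01 -1.251e+02] unit [ 3.00e-04 -1.70e-03 -4.17e-01] n 2.0016054324929975
```

View pics/w9.png

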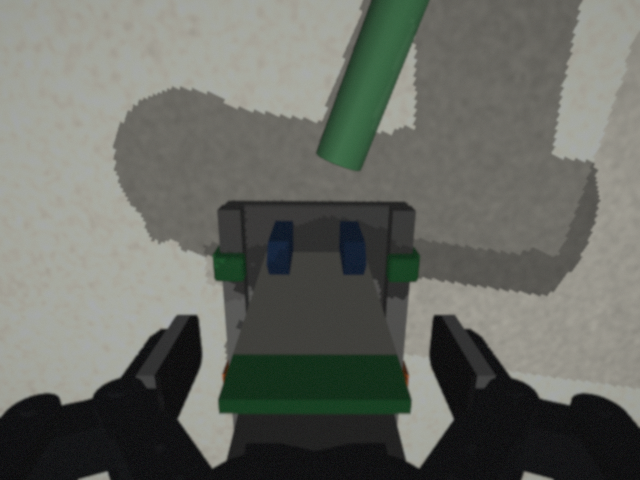

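View pics/s9.png

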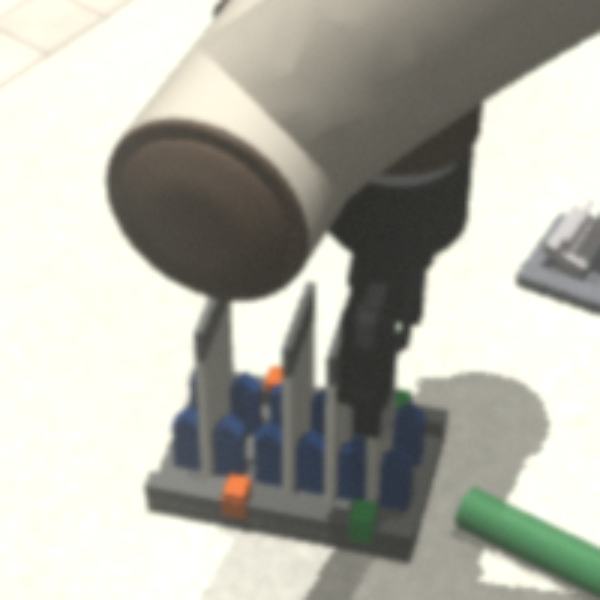

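drive_tool(increments=[[1, [0, 0, -0.05], 0], [1, [0, 0, -0.12], 0], [1, [0, 0, -0.17], 0], [1, [0, 0, -0.16], 0.079], [1, [0, 0, 0], 0.079], [1, [0, 0, 0], 0.079], [1, [0, 0, 0], 0.079], [1, [0, 0, 0], 0.079], [1, [0, 0, 0], 0.079], [1, [0, 0, 0], 0]])

```text
clock: 10.85
position: [477.2, -29.9, 245.1]
ee_rot: [0.253, 0.967, -0.0, -0.0]
contact_force: [-0.7, -1.0, 0.3]
gripper_width: 85.3
```

```bash
python3 - <<'E'
from h import *
go([512.3,303.2,205],1.057)
cv2.imwrite("pics/w10.png",get_image("wrist")[:,:,::-1])
E
```

```text
pos [477.2 -29.9 245.1] tilt 0.02 yaw_y 1.058 j6 -2.361 clk 10.85 F [-0.7 -1.   0.3] w 85.3
turn rad 0.001 unit 0.0007 | shift mm tool(after turn) [133.1 307.4  40.1] unit [0.4438 1.0246 0.1336] n 5.397741264118488
```

View pics/w10.png

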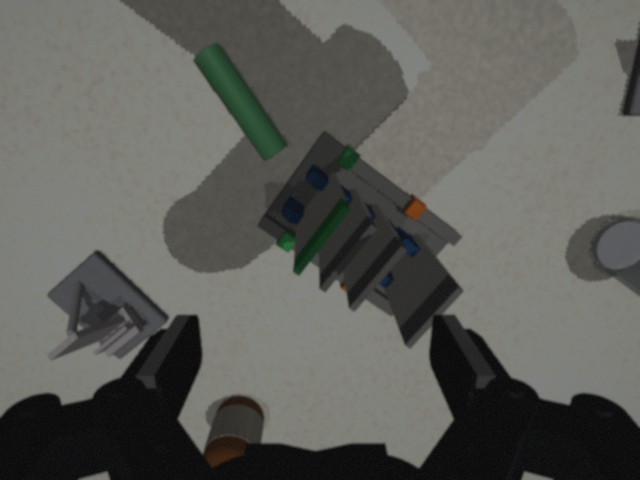

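drive_tool(increments=[[1, [0.0634, 0.1464, 0], 0], [1, [0.0634, 0.1464, 0], 0], [1, [0.0634, 0.1464, 0], 0], [1, [0.0634, 0.1464, 0], 0], [1, [0.0634, 0.1464, 0], 0], [1, [0.0634, 0.1464, 0], 0], [1, [0.0634, 0.1464, 0.0], 0], [1, [0, 0, 0.13], 0], [1, [0, 0, 0], 0], [1, [0, 0, 0], 0]])

```text
clock: 12.15
position: [513.3, 303.2, 207.3]
ee_rot: [0.254, 0.967, 0.0, 0.001]
contact_force: [0.2, 0.2, 1.1]
gripper_width: 85.2
```

```bash
python3 - <<'E'
from h import *
go([512.3,303.2,106.5],1.057)
W=calibration("wrist"); F=[[50,37,12],[50,-37,12],[-50,-37,12],[-50,37,12]]; Pt=[[-19,28,140.8],[-19,-28,140.8]]
print(np.round(proj(W,w([520.6,298.5,-.514],F+Pt))))
cv2.imwrite("pics/w11.png",get_image("wrist")[:,:,::-1])
E
```

```text
pos [513.3 303.2 207.3] tilt 0.09 yaw_y 1.058 j6 -2.89 clk 12.15 F [0.2 0.2 1.1] w 85.2
turn rad 0.001 unit 0.0003 | shift mm tool(after turn) [  1.   -0.5 100.8] unit [ 0.0033 -0.0018  0.3361] n 1.613603550737868
[[356. 271.]
 [272. 271.]
 [268. 157.]
 [360. 157.]
 [366. 247.]
 [260. 247.]]
```

View pics/w11.png

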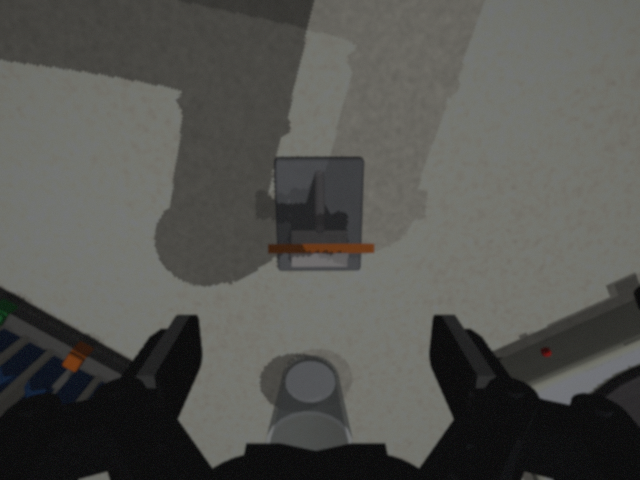

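drive_tool(increments=[[1, [0, 0.013, 0.1], 0], [1, [0, 0, 0.12], 0], [1, [0, 0, 0.11], 0], [1, [0, 0, 0], 0], [1, [0, 0, 0], 0]])

```text
clock: 12.82
position: [515.9, 307.3, 109.6]
ee_rot: [0.254, 0.967, 0.002, 0.001]
contact_force: [-0.2, 0.2, 0.6]
gripper_width: 85.6
```

```bash
python3 - <<'E'
from h import *
go([514.4,307.1,107.5],1.057)
cv2.imwrite("pics/w12.png",get_image("wrist")[:,:,::-1])
E
```

```text
pos [515.9 307.3 109.6] tilt 0.23 yaw_y 1.057 j6 -2.892 clk 12.82 F [-0.2  0.2  0.6] w 85.6
turn rad -0.0 unit -0.0 | shift mm tool(after turn) [ 1.2 -1.   2.1] unit [ 0.0041 -0.0033  0.0069] n 0.04154815731984892
```

View pics/w12.png

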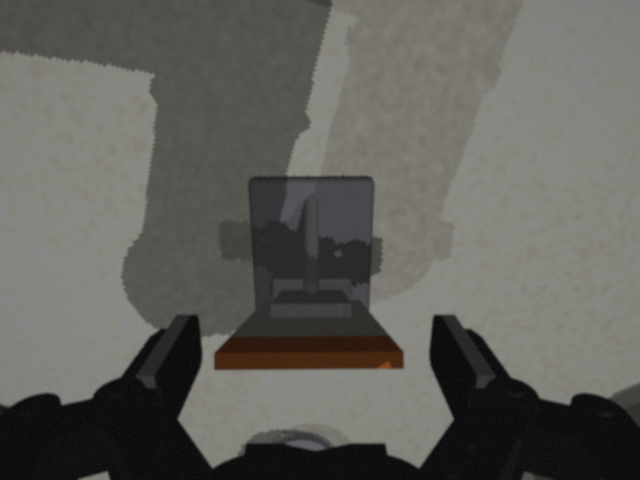

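drive_tool(increments=[[1, [0.003, -0.0065, 0.006], 0], [1, [0, 0, 0], 0], [-1, [0, 0, 0], 0], [-1, [0, 0, 0], 0], [-1, [0, 0, 0], 0], [-1, [0, 0, 0], 0]])

```text
clock: 13.62
position: [513.0, 305.7, 105.9]
ee_rot: [0.254, 0.967, 0.0, 0.0]
contact_force: [-2.2, -0.1, 4.0]
gripper_width: 54.9
```

```bash
python3 - <<'E'
from h import *
go([514.4,307.1,107.5],1.057)
cv2.imwrite("pics/w13.png",get_image("wrist")[:,:,::-1])
E
```

```text
pos [513.  305.7 105.9] tilt 0.05 yaw_y 1.057 j6 -2.893 clk 13.62 F [-2.2 -0.1  4. ] w 54.9
turn rad -0.0 unit -0.0 | shift mm tool(after turn) [-0.5  1.9 -1.6] unit [-0.0018  0.0063 -0.0054] n 0.04062909946076118
```

View pics/w13.png

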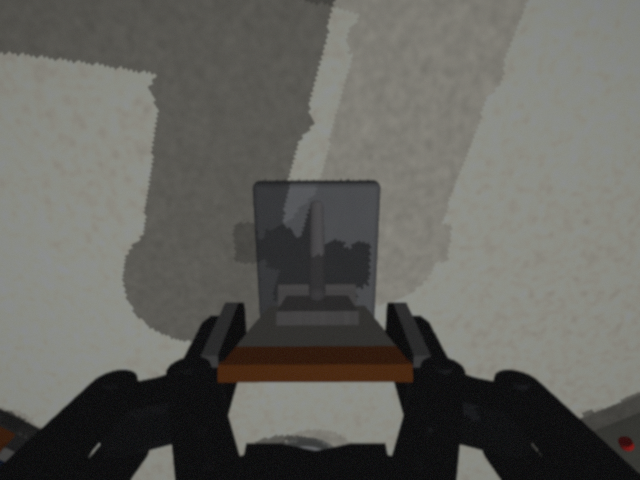

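drive_tool(increments=[[-1, [0.009, 0, -0.025], 0], [-1, [0, 0, 0], 0], [-1, [-0.0195, 0, -0.0063], 0], [-1, [-0.02, 0, -0.005], 0], [-1, [-0.02, 0, -0.0036], 0], [-1, [-0.0203, 0, -0.002], 0], [-1, [-0.0205, 0, -0.0007], 0], [-1, [0, 0, 0], 0], [-1, [-0.018, 0, 0], 0], [-1, [-0.018, 0, 0], 0], [-1, [0, 0, 0], 0]])

```text
clock: 15.05
position: [544.5, 287.3, 117.8]
ee_rot: [0.255, 0.967, 0.0, -0.002]
contact_force: [-6.1, 4.1, 3.0]
gripper_width: 55.1
```

```bash
python3 - <<'E'
from h import *
go([514.4,307.1,107.5],1.057)
cv2.imwrite("pics/w14.png",get_image("wrist")[:,:,::-1])
E
```

```text
pos [544.5 287.3 117.8] tilt 0.21 yaw_y 1.056 j6 -2.83 clk 15.05 F [-6.1  4.1  3. ] w 55.1
turn rad -0.001 unit -0.0006 | shift mm tool(after turn) [35.9  2.4 10.4] unit [0.1196 0.0081 0.0348] n 0.5990322300708288
```

View pics/w14.png

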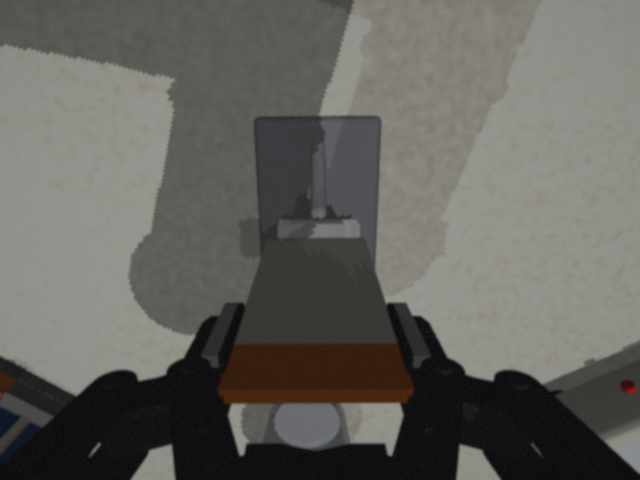

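drive_tool(increments=[[-1, [0, 0, -0.06], 0], [-1, [0, 0, -0.11], 0], [-1, [0, 0, -0.13], 0], [-1, [0, 0, -0.13], 0], [-1, [0, 0, 0], 0], [-1, [0, 0, 0], 0]])

```text
clock: 15.85
position: [545.4, 286.2, 246.0]
ee_rot: [0.254, 0.967, -0.001, -0.001]
contact_force: [-0.3, -0.0, -1.1]
gripper_width: 55.0
```

```bash
python3 - <<'E'
from h import *
go([544.2,1.7,248],.434+np.pi/2)
W=calibration("wrist")
im=get_image("wrist")[:,:,::-1]
cv2.imwrite("pics/w15.png",im)
i=im.astype(int)
for c in (300,330):
  d=np.abs(np.diff(cv2.GaussianBlur(im,(1,5),0)[:,c].astype(int),axis=0)).sum(1); print([(r,int(d[r])) for r in range(200,420) if d[r]>12])
E
```

```text
pos [545.4 286.2 246. ] tilt 0.13 yaw_y 1.056 j6 -2.83 clk 15.85 F [-0.3 -0.  -1.1] w 55.0
turn rad -0.949 unit -0.4743 | shift mm tool(after turn) [ 120.7 -257.6   -1.7] unit [ 0.4024 -0.8586 -0.0058] n 4.551797812780889
[(201, 25), (202, 34), (203, 29), (204, 17), (218, 18), (219, 28), (220, 23), (224, 29), (225, 41), (226, 41), (227, 27), (240, 20), (241, 45), (242, 64), (243, 63), (244, 42), (245, 18), (342, 15), (343, 16), (344, 13), (400, 24), (401, 38), (402, 41), (403, 33), (404, 25), (405, 30), (406, 35), (407, 31), (408, 16)]
[(201, 18), (204, 21), (205, 16), (210, 21), (211, 28), (212, 27), (213, 15), (218, 29), (219, 41), (220, 37), (221, 19), (240, 27), (241, 50), (242, 66), (243, 54), (244, 31), (245, 14), (342, 17), (343, 20), (344, 14), (399, 25), (400, 54), (401, 77), (402, 70), (403, 43), (404, 18)]
```

View pics/w15.png

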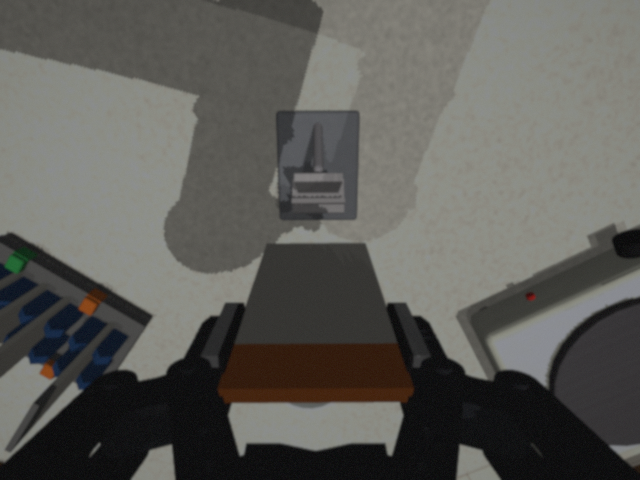

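```bash
python3 - <<'E'
from h import *
W=calibration("wrist")
platefit(W,243,343.5,388.5,402,(266,368),(220,413))
E
```

```text
bottom rel TCP: ex -4.8 ey 1.3 z -82.9 tilt -1.44 roll 0.09 deg res [-0.2  0.1 -0.2  0.2  2.  -2.  -0.4  0.4]
bottom world [541.8 289.5 162.6]
```

drive_tool(increments=[[-1, [0, 0, -0.01], -0.079], [-1, [0, 0, -0.01], -0.079], [-1, [0, 0, 0], -0.079], [-1, [0, 0, 0], -0.079], [-1, [0, 0, 0], -0.079], [-1, [0, 0, 0], -0.079], [-1, [0, 0, 0], 0]])

```text
clock: 16.77
position: [545.6, 286.3, 251.4]
ee_rot: [-0.214, 0.977, -0.001, -0.002]
contact_force: [-1.1, -0.5, -0.1]
gripper_width: 54.6
```

```bash
python3 - <<'E'
from h import *
go([548.2,3.6,252],.435+np.pi/2)
E
```

```text
pos [545.6 286.3 251.4] tilt 0.19 yaw_y 2.003 j6 -1.884 clk 16.77 F [-1.1 -0.5 -0.1] w 54.6
turn rad -0.003 unit -0.0016 | shift mm tool(after turn) [ 116.7 -257.4   -0. ] unit [ 3.891e-01 -8.581e-01 -1.000e-04] n 4.522706399896232
```

drive_tool(increments=[[-1, [0.0648, -0.143, 0], -0.0015], [-1, [0.0648, -0.143, 0], 0], [-1, [0.0648, -0.143, 0], 0], [-1, [0.0648, -0.143, 0], 0], [-1, [0.0648, -0.143, 0], 0], [-1, [0.0648, -0.143, 0], 0], [-1, [0, 0, 0], 0], [-1, [0, 0, 0], 0]])

```text
clock: 17.77
position: [549.0, 4.1, 252.6]
ee_rot: [-0.216, 0.976, 0.0, -0.0]
contact_force: [-0.6, 0.0, -0.6]
gripper_width: 54.7
```

```bash
python3 - <<'E'
from h import *
go([548.2,3.6,252],.435+np.pi/2)
W=calibration("wrist")
CL=[[-50,46,34],[-50,-46,34],[25,46,34],[25,-46,34]]
print(np.round(proj(W,w([521.5,-8.8,.435],CL))))
cv2.imwrite("pics/w16.png",get_image("wrist")[:,:,::-1])
E
```

```text
pos [549.    4.1 252.6] tilt 0.05 yaw_y 2.006 j6 -1.439 clk 17.77 F [-0.6  0.  -0.6] w 54.7
turn rad -0.0 unit -0.0001 | shift mm tool(after turn) [ 0.9 -0.1  0.6] unit [ 0.003  -0.0003  0.002 ] n 0.017474143185630064
[[369. 106.]
 [259. 106.]
 [366. 194.]
 [263. 194.]]
```

View pics/w16.png

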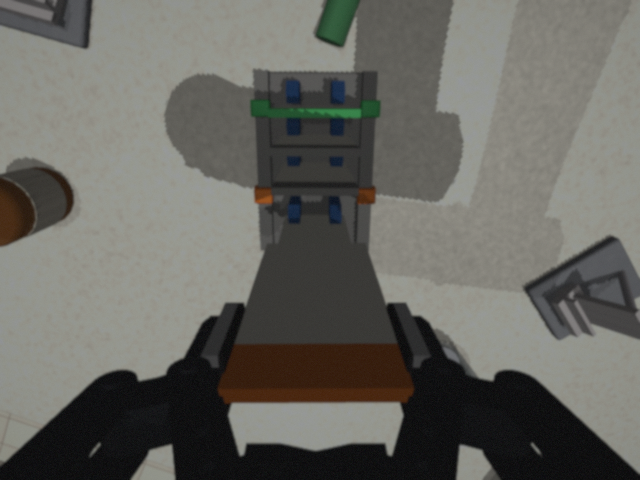

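drive_tool(increments=[[-1, [0, 0, 0.06], 0], [-1, [0, 0, 0.09], 0], [-1, [0, 0, 0.09], 0], [-1, [0, 0, 0.06], 0], [-1, [0, 0, 0], 0], [-1, [0, 0, 0], 0]])

```text
clock: 18.58
position: [549.8, 4.8, 164.0]
ee_rot: [-0.217, 0.976, -0.0, 0.001]
contact_force: [-0.5, 0.4, -0.1]
gripper_width: 55.0
```

```bash
python3 - <<'E'
from h import *
go([548.8,4,97],.435+np.pi/2)
W=calibration("wrist")
print(np.round(proj(W,w([521.5,-8.8,.435],[[25,46,34],[25,-46,34]]))))
cv2.imwrite("pics/w17.png",get_image("wrist")[:,:,::-1])
s=get_image("side")[100:300,240:440,::-1]
cv2.imwrite("pics/s17.png",np.clip(cv2.resize(s,None,fx=3,fy=3)*1.5,0,255).astype(np.uint8)[:600])
E
```

```text
pos [549.8   4.8 164. ] tilt 0.08 yaw_y 2.009 j6 -1.437 clk 18.57 F [-0.5  0.4 -0.1] w 55.0
turn rad 0.003 unit 0.0014 | shift mm tool(after turn) [ 1.4 -0.3 67. ] unit [ 0.0045 -0.001   0.2232] n 1.0715175731694568
[[381. 220.]
 [246. 220.]]
```

View pics/w17.png

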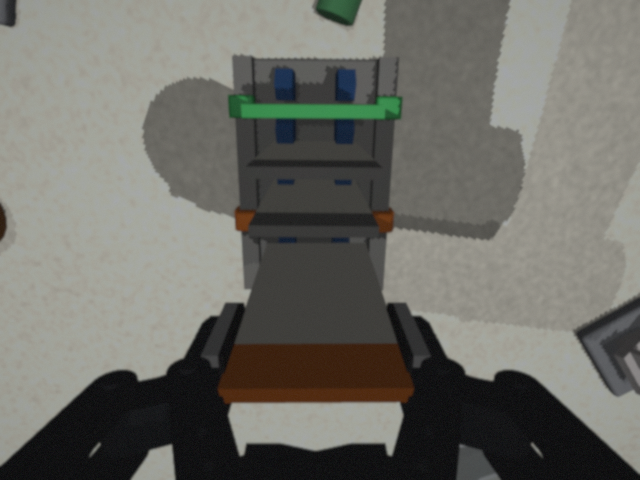

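View pics/s17.png

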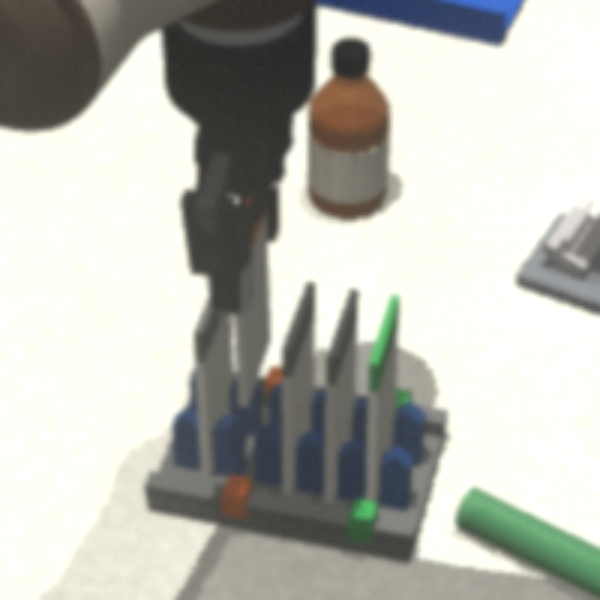

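drive_tool(increments=[[-1, [0.0055, 0, 0.01], 0.0014], [-1, [0, 0, 0.033], 0], [-1, [0, 0, 0.033], 0], [-1, [0, 0, 0.033], 0], [-1, [0, 0, 0.033], 0], [-1, [0, 0, 0.033], 0], [-1, [0, 0, 0], 0]])

```text
clock: 19.55
position: [548.0, 3.6, 109.7]
ee_rot: [-0.215, 0.977, 0.0, 0.0]
contact_force: [1.5, 1.0, -2.3]
gripper_width: 54.9
```

drive_tool(increments=[[-1, [0, 0, 0.012], 0], [-1, [0, 0, 0.012], 0], [-1, [0, 0, 0.01], 0], [-1, [0, 0, 0.004], 0], [-1, [0, 0, 0], 0]])

```text
clock: 20.18
position: [547.9, 3.4, 99.3]
ee_rot: [-0.215, 0.977, -0.0, 0.0]
contact_force: [2.7, 0.8, -0.9]
gripper_width: 54.6
```

drive_tool(increments=[[-1, [0, 0, 0.005], 0], [-1, [0, 0, 0.005], 0], [-1, [0, 0, 0], 0]])

```text
clock: 20.55
position: [547.8, 3.4, 96.2]
ee_rot: [-0.215, 0.977, 0.0, 0.0]
contact_force: [3.0, 1.0, -0.4]
gripper_width: 54.6
```

drive_tool(increments=[[-1, [0, 0, 0.004], 0], [-1, [0, 0, 0.003], 0], [-1, [0, 0, 0], 0]])

```text
clock: 20.92
position: [548.0, 3.5, 94.7]
ee_rot: [-0.215, 0.977, -0.0, 0.0]
contact_force: [2.2, 2.0, 4.5]
gripper_width: 54.7
```

drive_tool(increments=[[0.5, [0, 0, 0], 0], [1, [0, 0, 0], 0], [1, [0, 0, 0], 0], [1, [0, 0, 0], 0], [1, [0, 0, -0.05], 0], [1, [0, 0, -0.12], 0], [1, [0, 0, -0.17], 0], [1, [0, 0, -0.17], 0], [1, [0, 0, 0], 0]])

```text
clock: 22.05
position: [550.1, 3.7, 253.5]
ee_rot: [-0.216, 0.976, -0.0, 0.006]
contact_force: [-1.1, 1.3, -0.0]
gripper_width: 85.4
```

```bash
python3 - <<'E'
from h import *
go([400,3.6,252],.435+np.pi/2)
cv2.imwrite("pics/w18.png",get_image("wrist")[:,:,::-1])
s=get_image("side")[100:300,240:440,::-1]
cv2.imwrite("pics/s18.png",np.clip(cv2.resize(s,None,fx=3,fy=3)*1.5,0,255).astype(np.uint8)[:600])
E
```

```text
pos [550.1   3.7 253.5] tilt 0.69 yaw_y 2.005 j6 -1.439 clk 22.05 F [-1.1  1.3 -0. ] w 85.4
turn rad -0.0 unit -0.0002 | shift mm tool(after turn) [136.1  63.2  -0.3] unit [ 0.4538  0.2106 -0.001 ] n 2.4014217113693124
```

View pics/w18.png

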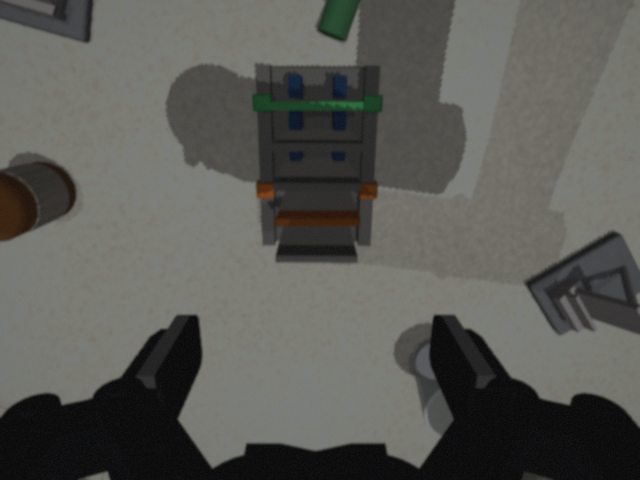

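View pics/s18.png

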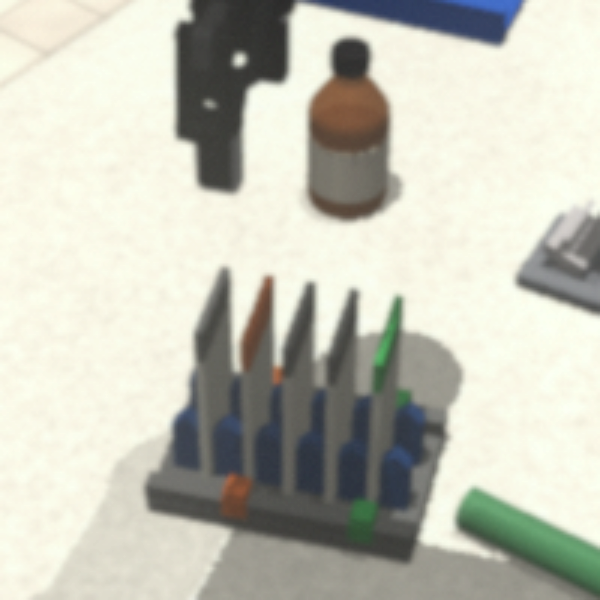

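```bash
python3 - <<'E'
from h import *
a=cv2.imread("pics/top0.png"); b=get_image("top")[:,:,::-1].copy()
cv2.imwrite("pics/top19.png",b)
cv2.imwrite("pics/cmp.png",np.clip(np.hstack([a[140:400,140:500],b[140:400,140:500]])*1.6,0,255).astype(np.uint8))
E
```

```text
(no output)
```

View pics/cmp.png

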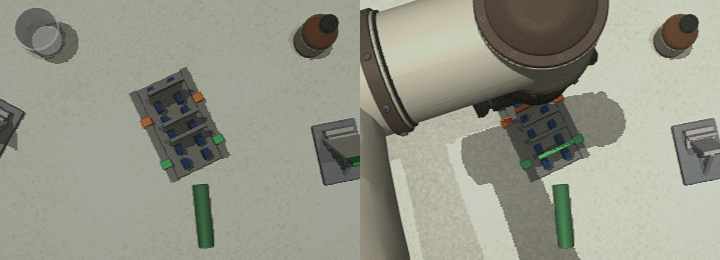

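```bash
python3 - <<'E'
from bench import *
print(read_state()["contact_force"], read_state()["clock"]); print(job_done())
E
```

```text
[ 0.53789388  0.38998114 -1.0548996 ] 22.2
the job is handed in; nothing more can be done
None
```

I moved both coloured plates into the slots marked by their clips, let them go, and handed the job in at 22.2 s of the 64 s allowed; it reported no verdict.

**How it was done:** The interface can't tilt the tool. I gripped each plate by its side edges, drew it partly out of its easel, and pressed its lower edge against the easel's lip to turn it upright. The wrist camera then showed them leaning about 2° (green) and 1.4° (orange). I lowered them in small steps and released once the force reading rose, at about 9 N for green and 4.5 N for orange.

**Last checks:**
- **Plates:** In the last wrist and side pictures both stand upright, parallel to the grey plates and centred between their clips to about 1–2 mm. Their tops are level with the grey ones, so both look fully down.
- **Orange plate:** Its top is about 2 mm off the grey plates' line in the side picture, a slight lean. The slot's own clearance limits any lean to about 0.08 rad, against the 0.13 rad allowed.
- **Grey plates, bottle and vial:** None looks moved from the first pictures. I compared by eye rather than measuring.
- **Beaker:** The arm hid it in the final top picture. It was standing in the last wrist picture, and I felt no contact near it.

**Disagreement:** The top and side cameras differed by 3–6 mm on the easels and rack. I used values between them and corrected with wrist pictures, which matched the predicted clip positions to 1–2 pixels.

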